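Rack the pedicure tools for sterilising

TASK

Lay the three reusable steel tools in the steriliser tray, each centred and flat in its own rack: the nippers in the rack with the wide gaps, the foot rasp in the one with the medium gaps, the cuticle pusher in the one with the narrow gaps. Leave the single-use look-alikes (the plain emery board and the plain pointed stick) lying where they are, and do not disturb the cream jar.

Things in the scene. Friction and masses are not known exactly. Their poses are not given: they have to be found in the camera images.
- nippers: steel nail nippers lying flat, 130 mm long (x = -70 to +60 mm, the two handles towards -x, the blunt jaws towards +x). Solid joint block at the origin, 26 (x) x 22 (y) x 12 mm high, with a round rivet on top: grip it there across y; the centre of mass is within 5 mm of it. Handles 46 mm wide overall at their ends, round, 10 mm thick. Origin: underside, at the middle of the joint block; z up. About 90 g.
- pusher: double-ended steel cuticle pusher lying flat, 137 mm long: square handle 78 x 9 x 9 mm with dark grooves, then thin 5 mm necks, a 16 mm round spoon at +x and a 14 mm wide square spade at -x. Origin: underside, middle of the handle, which is the centre of mass within 2 mm; x along it, z up. Grip it there across y. About 35 g.
- rasp: steel foot rasp lying flat, 150 mm long (x = -75 to +75 mm): handle 16 mm wide, 12 mm high from x = -75 to +12 mm, then a broad head with rows of dark holes, 28 mm wide, 8 mm high, to x = +75 mm. Origin: underside, middle of the length, which is the centre of mass within 8 mm; x along it, z up. Grip the handle across y at the origin. About 80 g.
- board: look-alike of the rasp, stays where it is: single-use grey emery board, a plain straight strip 150 x 24 x 8 mm with round ends, no handle, no holes. Origin: underside, centre; x along it.
- stick: look-alike of the pusher, stays where it is: single-use plain grey plastic stick 140 mm long, 9 x 9 mm, tapering to a point at both ends, no spoon or spade. Origin: underside, centre; x along it.
- rack_wide: fixed rack with white plate and four blue bars, wide gaps, for the nippers, one of three in any order, 76 mm apart in a steel tray 208 x 248 mm, walls 14 mm high. Plate 112 x 74 x 4 mm; at its ends, |x| = 40 to 52 mm, a 6 mm bar on either edge rises 10 mm, leaving a gap 62 mm wide. Origin: centre of its underside, 4 mm above the table. The tool lies along x through both gaps, either way round, on the plate top (z = +4 mm).
- rack_medium: fixed rack with white plate and four blue bars, medium gaps, for the rasp, one of three in any order, 76 mm apart in a steel tray 208 x 248 mm, walls 14 mm high. Plate 112 x 58 x 4 mm; at its ends, |x| = 40 to 52 mm, a 6 mm bar on either edge rises 10 mm, leaving a gap 46 mm wide. Origin: centre of its underside, 4 mm above the table. The tool lies along x through both gaps, either way round, on the plate top (z = +4 mm).
- rack_narrow: fixed rack with white plate and four blue bars, narrow gaps, for the pusher, one of three in any order, 76 mm apart in a steel tray 208 x 248 mm, walls 14 mm high. Plate 112 x 42 x 4 mm; at its ends, |x| = 40 to 52 mm, a 6 mm bar on either edge rises 10 mm, leaving a gap 30 mm wide. Origin: centre of its underside, 4 mm above the table. The tool lies along x through both gaps, either way round, on the plate top (z = +4 mm).
- jar: bystander: low cream jar, 64 mm across, 50 mm high, standing to the robot's right of the tools; origin: centre of its underside.
Things that resemble listed ones, but are neither listed nor needed, are in the scene too. What is shaped like the pusher but purple or red is not meant.

How it is judged:
By the outcome, as a careful person would: the job done as asked, in the order asked, and still so for the second after the job is handed in, with the robot touching nothing.
It also fails if it takes over 96 s, if anything falls off the work surface, if the arm or the gripper's body presses on something with over 40 N, if the wrist force passes 120 N, or if a joint passes its speed limit or range.

ROBOT

A 7-joint arm with a two-finger parallel gripper is mounted at the origin on the work surface. World frame = base frame: x ahead of the robot, y to its left, z up, the work surface at z = 0. Lengths are in mm, angles in rad, forces in N, time in s.
With the tool pointing down it reaches from about 425 to 950 mm from the base axis. Payload 4.7 kg.
Tool frame: the origin (TCP) lies at the very end of the fingers, on their centre line; the grasp point (between the pads) lies 19 mm behind it; z points along the fingers, x is the direction in which the jaws open and shut, and the axes are right-handed (so a half turn about z gives the same grasp; the last joint's range is limited). The gripper opens to 87 mm and grips with 3 to 60 N. Pads are 19 mm wide; open, the fingers measure 117 mm over their backs; the gripper's body (75 mm by 190 mm) begins 51 mm behind the grasp point.
Start: joints at [1.276, 0.469, -0.049, 1.532, 0.024, 1.141, -0.082], TCP at [177.357, -651.302, 222.573] pointing down, gripper open.
Joint ranges: [-2.59, 2.59], [-0.33, 1.99], [-1.39, 1.29], [0.1, 2.45], [-1.04, 4.18], [0.21, 1.99], [-2.66, 2.66]. Speed limits (rad/s): [2.57, 2.57, 3.14, 3.14, 3.14, 3.14, 3.14].

INTERFACE

Orientations are given as a unit quaternion [w, x, y, z].
In Python, from plant import sensors, vision, job_done gives the robot as it stands.
- The arm moves only by the shell command python3 -m crank 'ROWS'. ROWS is JSON, a list of rows, each an object of numbers: "x", "y", "z": the shift along the world's x, y, z in m; "ax", "ay", "az": the turn, a rotation vector about the world's x, y, z in rad; "claw": the finger opening in m, from 0 to 0.087. In form: [{"x": .., "y": .., "z": .., "ax": .., "ay": .., "az": .., "claw": ..}, ...]. A call has exactly 10 rows; each row shifts and turns the commanded pose from where the row before left it; what a row does not reach is not made up. A row lasts 1/12 s, in which the tool goes at most 41.7 mm and 7.16 degrees, less where a joint would pass 70% of its speed; a pose out of reach is approached as far as the arm can. A call with a gripper value outside its range is refused whole. The fingers move at their own pace and stop on an object; the grip force is fixed at half the most. Time passes only in rows, so rows that do not move let the fingers close, or fill a call up. It gives the time, the measured TCP pose, the force and the opening at its end, in the units of the state.
- sensors.read_state(): the state, without advancing time (a new reading comes with each control period).
- vision.get_image(name): name is "scene" or "side" or "wrist"; returns a dict with "image" (400x640x3 uint8, red, green, blue), "range_z" (400x640 float32, mm along the optical axis (not along the pixel's ray), 0 where there is no reading), "vfov" (degrees; the focal length in pixels is half the picture's height over the tangent of half this angle, whatever the lens; pixels are square), "cx", "cy" (the principal point, pixels), "eye" and "attitude" of the camera in the world; the wrist camera has in their place "mount" (4x4, takes a point from camera to tool coordinates, whose origin is the TCP and whose axes are the tool frame's). Camera axes: x right, y down, z forward; pixel columns grow to the right and rows downward; lengths in mm; the calibration is good to about 2 mm. A picture is of the moment at which its call begins: read the wrist's pose just before it.
- job_done(): hands the job in, once; it reports no verdict.
The state is a dict: "time": time; "joints": joint angles; "qd": joint speeds; "joint_efforts": joint torques, N m; "ee_pos": TCP position; "orientation": TCP orientation; "force": force on the tool from outside, world axes, zero at the start; "wrist_torque": the same for the moment, N m; "gripper_width": finger opening in mm.
Only numpy, scipy, OpenCV 4.12 (cv2) and the standard library are available. Lean on these libraries where they do the work, as an engineer would, in place of code of your own. Each camera call takes 0.05 s, during which the arm holds its last target. There are 200 camera calls.

## Working session

There is one attempt and no reset: what is moved stays moved. The work goes in short steps, Python scripts to look and compute and a shell command to move; the robot and the scene stay as the last step left them, time stands still between calls to the robot, and variables do not carry over. Pictures are saved under pics/ and viewed, about 12 in all and at most 16, crops included, and the job is handed in when it is done.

```bash
ls; mkdir -p pics
cat > h.py <<'E'
import numpy as np, cv2
from plant import sensors, vision
from scipy.spatial.transform import Rotation as R
def q2R(q): return R.from_quat([q[1],q[2],q[3],q[0]]).as_matrix()
def snap(name,fn=None):
    s=sensors.read_state(); d=vision.get_image(name)
    im=d["image"]; h=im.shape[0]; f=h/2/np.tan(np.radians(d["vfov"])/2)
    if "mount" in d:
        T=np.eye(4);T[:3,:3]=q2R(s["orientation"]);T[:3,3]=s["ee_pos"];T=T@np.array(d["mount"])
    else:
        T=np.eye(4);a=np.array(d["attitude"]);T[:3,:3]=a if a.shape==(3,3) else q2R(a);T[:3,3]=d["eye"]
    z=d["range_z"];v,u=np.mgrid[:h,:im.shape[1]]
    P=np.stack([(u-d["cx"])/f*z,(v-d["cy"])/f*z,z],-1)@T[:3,:3].T+T[:3,3]
    P[z==0]=np.nan
    if fn: cv2.imwrite("pics/"+fn,im[:,:,::-1])
    return im,P,T,f,d,s
E
python3 - <<'E'
from h import *
for n in("scene","side"):
    im,P,T,f,d,s=snap(n,n+"0.png"); np.savez("/tmp/"+n,im=im,P=P)
    print(n,T.round(3).tolist(),f,d["cx"],d["cy"])
print(s)
E
```

```text
pics
scene [[0.75, 0.376, -0.544, 1062.052], [0.661, -0.451, 0.6, -679.755], [-0.02, -0.81, -0.586, 678.631], [0.0, 0.0, 0.0, 1.0]] 406.30009394051035 325.0676095593845 201.7110696091121
side [[-0.834, -0.292, 0.467, -110.423], [-0.551, 0.461, -0.696, 830.105], [-0.012, -0.838, -0.545, 724.054], [0.0, 0.0, 0.0, 1.0]] 490.3301046929157 316.1279916915303 194.179021875723
{'time': 0.05, 'joints': array([ 1.27614442,  0.46943797, -0.04864065,  1.53369872,  0.02410557,
        1.14099238, -0.08229658]), 'qd': array([-6.99174357e-04, -7.99638017e-04, -4.92692515e-05, -8.68464358e-04,
       -2.30350485e-04, -1.36865590e-03, -1.44406341e-03]), 'joint_efforts': array([ 8.47707761e-04, -5.09624684e+01, -8.15767189e-02, -2.37090093e+01,
       -6.17450243e-02,  3.44377023e-02,  3.03953846e-05]), 'ee_pos': array([ 177.1549073 , -650.71233098,  221.49988728]), 'orientation': array([-5.69550291e-04,  7.94578242e-01, -6.07160988e-01, -7.91618362e-04]), 'force': array([-0.09023409, -0.99490981, -0.11696004]), 'wrist_torque': array([0.0046553 , 0.00876584, 0.03185664]), 'gripper_width': 86.78394234049424}
```

View pics/scene0.png

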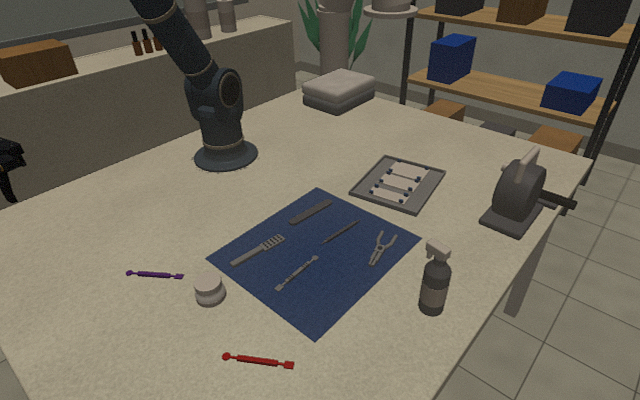

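View pics/side0.png

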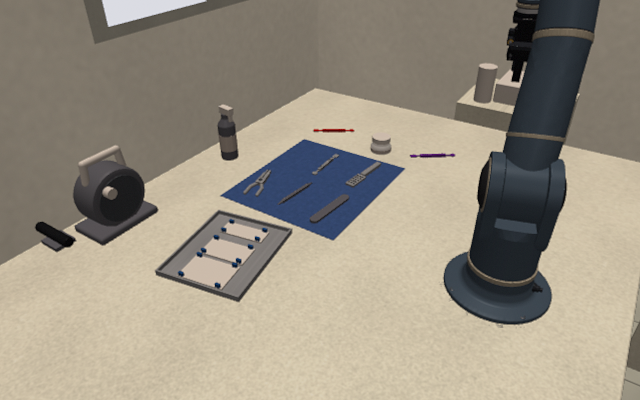

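The scene view shows the nippers at about (380,248), pusher (298,272), rasp (258,250), board (310,212), stick (340,232), tray (398,184) and jar (209,290). Next I'll get rough world positions from these.

Run:
```python
from h import *
S=np.load("/tmp/scene.npz");P=S["P"];im=S["im"]
for n,u,v in [("nip",380,248),("pusher",298,272),("rasp",262,248),("rasphead",275,241),("rasphandle",240,258),("board",310,212),("stick",340,232),("jar",209,275),("tray",398,184),("bottle",434,250),("grinder",520,190),("pushA",313,259),("pushB",280,287),("nipj",376,255),("niph1",393,237),("mat",320,300)]:
    print(n,np.nanmedian(P[v-1:v+2,u-1:u+2].reshape(-1,3),0).round(0))
# tray contents, side & scene: white plates
for k in("scene","side"):
    S=np.load(f"/tmp/{k}.npz");P=S["P"];im=S["im"].astype(int)
    blue=(im[...,2]>im[...,0]+18)&(im[...,2]<110)
    n,l,st,c=cv2.connectedComponentsWithStats(blue.astype(np.uint8))
    for i in range(1,n):
        if 3<=st[i,4]<80: print(k,c[i].round(0),st[i,4],np.nanmean(P[l==i],0).round(0))
```

```text
nip [673. -58.  15.]
pusher [ 574. -239.    9.]
rasp [ 453. -239.   12.]
rasphead [ 455. -199.    9.]
rasphandle [ 442. -297.   14.]
board [442. -57.  10.]
stick [558. -69.  11.]
jar [ 467. -395.   52.]
tray [549. 211.  10.]
bottle [ 837. -133.  160.]
grinder [874. 218. 127.]
pushA [ 571. -183.    8.]
pushB [ 575. -296.    9.]
nipj [679. -82.  13.]
niph1 [672.   1.  10.]
mat [ 662. -262.    2.]
scene [399. 159.] 3 [479. 323.  20.]
scene [388. 171.] 4 [495. 240.  20.]
scene [381. 179.] 4 [505. 188.  19.]
scene [417. 179.] 3 [585. 257.  19.]
scene [376. 184.] 5 [508. 157.  19.]
scene [410. 188.] 4 [593. 204.  19.]
scene [371. 190.] 4 [515. 121.  19.]
scene [406. 193.] 4 [598. 173.  19.]
scene [401. 200.] 5 [605. 137.  19.]
side [497. 155.] 45 [ 51.  11. 301.]
side [424. 155.] 5 [ 345. -435.   11.]
side [437. 154.] 15 [ 314. -461.   11.]
side [452. 155.] 3 [ 275. -484.    9.]
side [413. 156.] 5 [ 372. -417.    8.]
side [498. 159.] 5 [ 44.  25. 302.]
side [502. 158.] 10 [ 38.  18. 302.]
side [510. 163.] 15 [ 25.  19. 296.]
side [558. 165.] 57 [-49. -11. 301.]
side [492. 164.] 5 [ 49.  38
[... 778 characters left out ...]

side [180. 273.] 16 [569. 340.  18.]
side [453. 283.] 42 [74. 53. 13.]
side [217. 285.] 20 [479. 325.  17.]
side [450. 285.] 3 [77. 60. 12.]
side [459. 288.] 4 [58. 63. 14.]
side [463. 290.] 10 [50. 64. 16.]
side [544. 290.] 4 [-87. -25.  14.]
side [455. 292.] 13 [61. 75. 12.]
side [466. 292.] 3 [41. 68. 16.]
side [541. 295.] 10 [-87.  -8.  15.]
side [461. 295.] 6 [47. 78. 14.]
side [536. 296.] 4 [-79.   3.  16.]
side [465. 297.] 3 [40. 79. 15.]
side [469. 298.] 3 [32. 79. 16.]
side [544. 300.] 4 [-95.   0.  13.]
side [509. 308.] 4 [-43.  65.  17.]
side [496. 309.] 7 [-22.  80.  16.]
side [505. 311.] 6 [-38.  75.  15.]
side [515. 313.] 44 [-56.  69.  13.]
side [507. 315.] 3 [-44.  80.  13.]
```

The blue bars give the racks directly: narrow centre about (556,148), medium (544,223), wide (530,298), with their axis at about 9.8°. Now I'll move over the mat for a wrist look.

```bash
python3 -m crank '[{"x":0.0196,"y":0.0235,"z":0.005,"az":0.067},{"x":0.0196,"y":0.0235,"z":0.005,"az":0.067},{"x":0.0196,"y":0.0235,"z":0.005,"az":0.067},{"x":0.0196,"y":0.0235,"z":0.005,"az":0.067},{"x":0.0196,"y":0.0235,"z":0.005,"az":0.067},{"x":0.0196,"y":0.0235,"z":0.005,"az":0.067},{"x":0.0196,"y":0.0235,"z":0.005,"az":0.067},{"x":0.0196,"y":0.0235,"z":0.005,"az":0.067},{"x":0.0196,"y":0.0235,"z":0.005,"az":0.067},{"x":0.0196,"y":0.0235,"z":0.005,"az":0.067}]'
python3 -m crank '[{"x":0.0196,"y":0.0235,"z":0.005,"az":0.067},{"x":0.0196,"y":0.0235,"z":0.005,"az":0.067},{"x":0.0196,"y":0.0235,"z":0.005,"az":0.067},{"x":0.0196,"y":0.0235,"z":0.005,"az":0.067},{"x":0.0196,"y":0.0235,"z":0.005,"az":0.067},{"x":0.0196,"y":0.0235,"z":0.005,"az":0.067},{"x":0.0196,"y":0.0235,"z":0.005,"az":0.067},{"x":0.0196,"y":0.0235,"z":0.005,"az":0.067},{"x":0.0196,"y":0.0235,"z":0.005,"az":0.067},{"z":0}]'
python3 - <<'E'
from h import *
im,P,T,f,d,s=snap("wrist","w1.png"); np.savez("/tmp/w1",im=im,P=P)
print(np.array(d["mount"]).round(3).tolist(),f,P[200,320],P[20,20],P[380,620])
E
```

```text
[[1.0, -0.001, -0.0, -0.926], [0.001, 0.954, 0.298, -81.719], [0.0, -0.298, 0.954, -161.334], [0.0, 0.0, 0.0, 1.0]] 330.46380963135607 [ 1.41916897e+02 -6.64201267e+02 -3.52718816e-01] [ 248.98024553 -310.94748381   -0.60664422] [ 217.61890675 -705.58002472  327.48881261]schema error: expected keys x, y, z, ax, ay, az, claw
schema error: expected keys x, y, z, ax, ay, az, claw
```

View pics/w1.png

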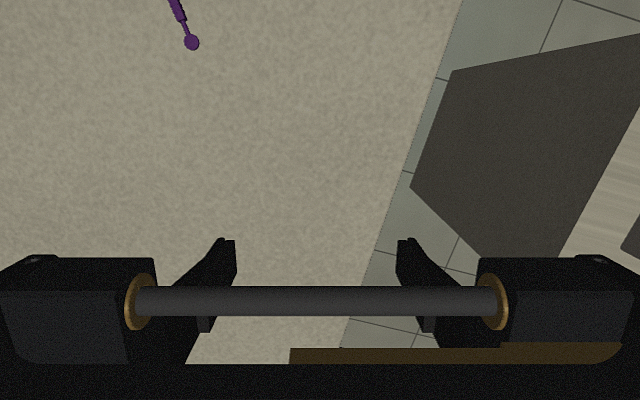

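All keys are required, so the arm did not move (an unneeded view: 3 used). The wrist camera looks towards tool −y, so I'll aim TCP at about (560,-270,320).

```bash
python3 -m crank '[{"x":0.02,"y":0.02,"z":0.005,"ax":0,"ay":0,"az":0.067,"claw":0.087},{"x":0.02,"y":0.02,"z":0.005,"ax":0,"ay":0,"az":0.067,"claw":0.087},{"x":0.02,"y":0.02,"z":0.005,"ax":0,"ay":0,"az":0.067,"claw":0.087},{"x":0.02,"y":0.02,"z":0.005,"ax":0,"ay":0,"az":0.067,"claw":0.087},{"x":0.02,"y":0.02,"z":0.005,"ax":0,"ay":0,"az":0.067,"claw":0.087},{"x":0.02,"y":0.02,"z":0.005,"ax":0,"ay":0,"az":0.067,"claw":0.087},{"x":0.02,"y":0.02,"z":0.005,"ax":0,"ay":0,"az":0.067,"claw":0.087},{"x":0.02,"y":0.02,"z":0.005,"ax":0,"ay":0,"az":0.067,"claw":0.087},{"x":0.02,"y":0.02,"z":0.005,"ax":0,"ay":0,"az":0.067,"claw":0.087},{"x":0.02,"y":0.02,"z":0.005,"ax":0,"ay":0,"az":0.067,"claw":0.087}]'
python3 -m crank '[{"x":0.02,"y":0.02,"z":0.005,"ax":0,"ay":0,"az":0.067,"claw":0.087},{"x":0.02,"y":0.02,"z":0.005,"ax":0,"ay":0,"az":0.067,"claw":0.087},{"x":0.02,"y":0.02,"z":0.005,"ax":0,"ay":0,"az":0.067,"claw":0.087},{"x":0.02,"y":0.02,"z":0.005,"ax":0,"ay":0,"az":0.067,"claw":0.087},{"x":0.02,"y":0.02,"z":0.005,"ax":0,"ay":0,"az":0.067,"claw":0.087},{"x":0.02,"y":0.02,"z":0.005,"ax":0,"ay":0,"az":0.067,"claw":0.087},{"x":0.02,"y":0.02,"z":0.005,"ax":0,"ay":0,"az":0.067,"claw":0.087},{"x":0.02,"y":0.02,"z":0.005,"ax":0,"ay":0,"az":0.067,"claw":0.087},{"x":0.02,"y":0.02,"z":0.005,"ax":0,"ay":0,"az":0.067,"claw":0.087},{"x":0,"y":0,"z":0,"ax":0,"ay":0,"az":0.067,"claw":0.087}]'
python3 - <<'E'
from h import *
im,P,T,f,d,s=snap("wrist","w2.png"); np.savez("/tmp/w2",im=im,P=P,T=T,f=f,c=[d["cx"],d["cy"]])
print(P[200,320],P[20,20],P[20,620],s["qd"].round(3))
E
```

```text
time: 0.98
ee_pos: [379.1, -448.9, 273.3]
orientation: [0.0, 0.951, -0.309, 0.0]
force: [0.3, -0.5, -0.7]
gripper_width: 87.1
time: 1.82
ee_pos: [562.3, -262.9, 319.3]
orientation: [-0.001, 1.0, 0.026, 0.003]
force: [0.2, 0.6, 1.2]
gripper_width: 87.1
[ 572.87093007 -327.96397021   -0.74597949] [ 169.47365922 -102.48088958   -1.50545621] [1570.41418318  122.28329826 -752.83417684] [ 0.146  0.008 -0.096  0.029  0.086  0.022  0.799]
```

View pics/w2.png

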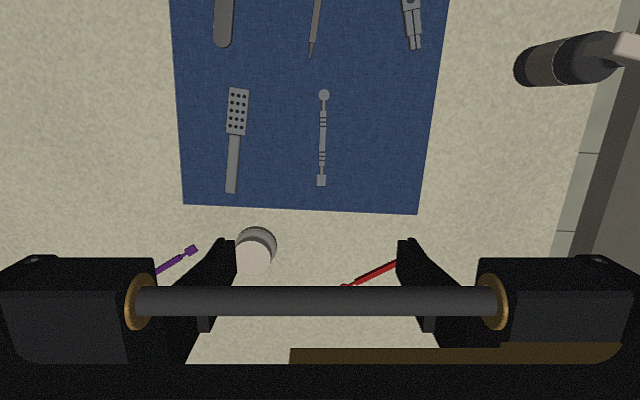

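The wrist view shows the rasp around (236,140), head up, the pusher (322,138), spoon up, and the nippers' jaws (412,35), pointing down. The arm was still settling, so I'll snap again and fit.

```bash
cat >> h.py <<'E'
def fit(im,P,T,f,d,uv,ztop=9.):
    """component of non-blue at uv -> world contour points on plane ztop; returns pts"""
    i=im.astype(int); m=((i[...,2]-i[...,0])<20).astype(np.uint8)
    n,l,st,c=cv2.connectedComponentsWithStats(m)
    k=l[uv[1]-2:uv[1]+3,uv[0]-2:uv[0]+3].max()
    v,u=np.nonzero(l==k)
    r=np.stack([(u-d["cx"])/f,(v-d["cy"])/f,np.ones(len(u))],1)@T[:3,:3].T
    p=T[:3,3]+r*((ztop-T[2,3])/r[:,2])[:,None]
    return p[:,:2],P[l==k]
def axisfit(p):
    (c,wh,a)=cv2.minAreaRect(p.astype(np.float32))
    b=cv2.boxPoints((c,wh,a)); e=b[1]-b[0]; g=b[2]-b[1]
    e=e if np.hypot(*e)>np.hypot(*g) else g
    return np.array(c).round(1),sorted(np.round(wh,1)),round(np.degrees(np.arctan2(e[1],e[0]))%180,1)
E
python3 - <<'E'
from h import *
im,P,T,f,d,s=snap("wrist","w3.png")
print(s["ee_pos"],s["qd"].round(2).max())
for n,uv,z in(("rasp",(234,160),10),("pusher",(322,140),7)):
    p,Q=fit(im,P,T,f,d,uv,z); print(n,axisfit(p),len(p),np.nanmean(Q,0).round(1))
E
```

```text
[ 560.20777727 -265.77202029  318.60169552] 0.08
rasp (array([ 447., -246.]), [np.float64(28.8), np.float64(149.3)], np.float32(83.7)) 1694 [ 448.  -232.9    8.4]
pusher (array([ 570.6, -235. ]), [np.float64(15.1), np.float64(135.5)], np.float32(91.6)) 679 [ 570.6 -233.6    6.7]
```

Order asked: nippers first. Moving in for a close look.

```bash
python3 -m crank '[{"x":0.013,"y":0.015,"z":-0.018,"ax":0,"ay":0,"az":0,"claw":0.087},{"x":0.013,"y":0.015,"z":-0.018,"ax":0,"ay":0,"az":0,"claw":0.087},{"x":0.013,"y":0.015,"z":-0.018,"ax":0,"ay":0,"az":0,"claw":0.087},{"x":0.013,"y":0.015,"z":-0.018,"ax":0,"ay":0,"az":0,"claw":0.087},{"x":0.013,"y":0.015,"z":-0.018,"ax":0,"ay":0,"az":0,"claw":0.087},{"x":0.013,"y":0.015,"z":-0.018,"ax":0,"ay":0,"az":0,"claw":0.087},{"x":0.013,"y":0.015,"z":-0.018,"ax":0,"ay":0,"az":0,"claw":0.087},{"x":0.013,"y":0.015,"z":-0.018,"ax":0,"ay":0,"az":0,"claw":0.087},{"x":0.013,"y":0.015,"z":-0.018,"ax":0,"ay":0,"az":0,"claw":0.087},{"x":0,"y":0,"z":0,"ax":0,"ay":0,"az":0,"claw":0.06}]'
python3 - <<'E'
from h import *
snap("wrist")
im,P,T,f,d,s=snap("wrist","w4.png"); np.savez("/tmp/w4",im=im,P=P,T=T,f=f,c=[d["cx"],d["cy"]])
print(s["ee_pos"],s["orientation"].round(4),s["qd"].round(2).max())
E
```

```text
time: 2.75
ee_pos: [673.5, -131.9, 151.3]
orientation: [-0.002, 1.0, 0.019, -0.003]
force: [-0.4, 0.8, 1.1]
gripper_width: 84.6
[ 673.29966344 -134.26359467  153.16827091] [-6.000e-04  9.998e-01  1.860e-02 -2.200e-03] 0.04
```

View pics/w4.png

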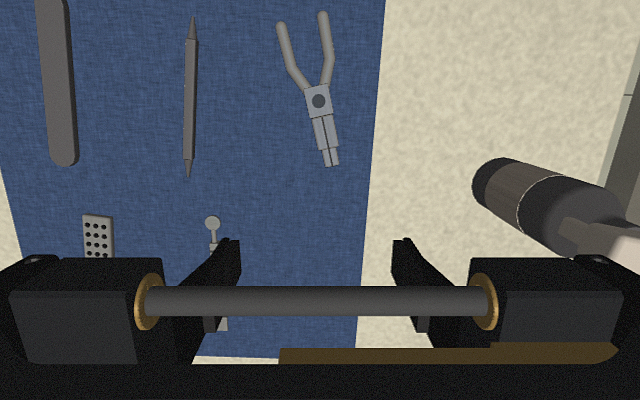

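The nippers' rivet is at (318,101), their jaw tip at (331,164), and handle ends at (281,24) and (323,14). The bottle is to the right.

```bash
cat >> h.py <<'E'
def px(T,f,d,u,v,z):
    r=T[:3,:3]@np.array([(u-d["cx"])/f,(v-d["cy"])/f,1]); return (T[:3,3]+r*(z-T[2,3])/r[2])[:2]
E
python3 - <<'E'
from h import *
S=np.load("/tmp/w4.npz");d=dict(cx=S["c"][0],cy=S["c"][1]);T,f,im,P=S["T"],float(S["f"]),S["im"],S["P"]
a=px(T,f,d,318,101,13);j=px(T,f,d,331,164,9);h=(px(T,f,d,281,24,9)+px(T,f,d,323,14,9))/2
print(a,j,h,"ang",np.degrees(np.arctan2(*(h-j)[::-1])),np.linalg.norm(h-j),np.linalg.norm(a-j),P[101,318],P[60,350])
p,Q=fit(im,P,T,f,d,(318,115),10);print(axisfit(p),len(p))
E
```

```text
[670.86641884 -54.15042798] [ 685.21214456 -110.18055038] [655.07076984  10.24240417] ang 104.05220020430379 124.13778817352821 57.83748319799002 [670.86500335 -54.14525195  13.58181129] [ 6.97725700e+02 -1.86902843e+01 -8.60711497e-02]
(array([670. , -49.6]), [np.float64(45.0), np.float64(128.6)], np.float32(104.9)) 3475
```

```bash
python3 -m crank '[{"x":0,"y":0.009,"z":-0.012,"ax":0,"ay":0,"az":0.0235,"claw":0.05},{"x":0,"y":0.009,"z":-0.012,"ax":0,"ay":0,"az":0.0235,"claw":0.05},{"x":0,"y":0.009,"z":-0.012,"ax":0,"ay":0,"az":0.0235,"claw":0.05},{"x":0,"y":0.009,"z":-0.012,"ax":0,"ay":0,"az":0.0235,"claw":0.05},{"x":0,"y":0.009,"z":-0.012,"ax":0,"ay":0,"az":0.0235,"claw":0.05},{"x":0,"y":0.009,"z":-0.012,"ax":0,"ay":0,"az":0.0235,"claw":0.05},{"x":0,"y":0.009,"z":-0.012,"ax":0,"ay":0,"az":0.0235,"claw":0.05},{"x":0,"y":0.009,"z":-0.012,"ax":0,"ay":0,"az":0.0235,"claw":0.05},{"x":-0.0024,"y":0.008,"z":-0.012,"ax":0,"ay":0,"az":0.0235,"claw":0.05},{"x":0,"y":0,"z":0,"ax":0,"ay":0,"az":0,"claw":0.05}]'
python3 -c "
from h import *
snap('wrist');im,P,T,f,d,s=snap('wrist','w5.png');print(s['ee_pos'],2*np.degrees(s['orientation'][2]/s['orientation'][1]),s['gripper_width'])"
```

```text
time: 3.68
ee_pos: [669.5, -53.3, 44.3]
orientation: [-0.001, 0.992, 0.125, -0.003]
force: [-0.9, 1.0, 0.7]
gripper_width: 50.5
[670.5797681  -54.73091353  45.7308779 ] 14.346424809433822 50.209052791633184
```

View pics/w5.png

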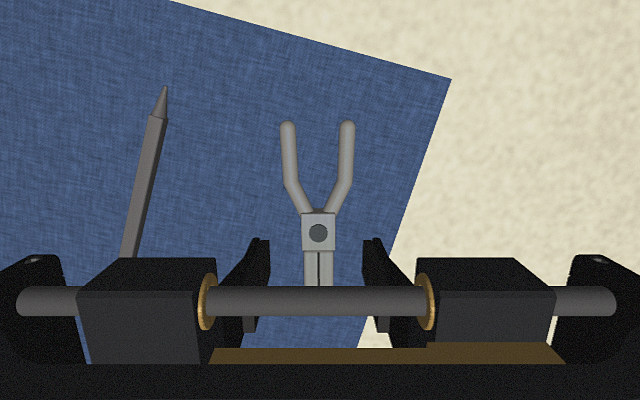

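The nippers are centred and aligned between the fingers, with the rivet at (318,233). Descending, closing and lifting.

```bash
python3 -m crank '[{"x":0,"y":0,"z":-0.01,"ax":0,"ay":0,"az":0,"claw":0.05},{"x":0,"y":0,"z":-0.01,"ax":0,"ay":0,"az":0,"claw":0.05},{"x":0,"y":0,"z":-0.01,"ax":0,"ay":0,"az":0,"claw":0.05},{"x":0,"y":0,"z":-0.006,"ax":0,"ay":0,"az":0,"claw":0.05},{"x":0,"y":0,"z":-0.005,"ax":0,"ay":0,"az":0,"claw":0.05},{"x":0,"y":0,"z":0,"ax":0,"ay":0,"az":0,"claw":0.01},{"x":0,"y":0,"z":0,"ax":0,"ay":0,"az":0,"claw":0.01},{"x":0,"y":0,"z":0,"ax":0,"ay":0,"az":0,"claw":0.01},{"x":0,"y":0,"z":0,"ax":0,"ay":0,"az":0,"claw":0.01},{"x":0,"y":0,"z":0,"ax":0,"ay":0,"az":0,"claw":0.01}]'
python3 -m crank '[{"x":0,"y":0,"z":0,"ax":0,"ay":0,"az":0,"claw":0.01},{"x":0,"y":0,"z":0,"ax":0,"ay":0,"az":0,"claw":0.01},{"x":0,"y":0,"z":0,"ax":0,"ay":0,"az":0,"claw":0.01},{"x":0,"y":0,"z":0,"ax":0,"ay":0,"az":0,"claw":0.01},{"x":0,"y":0,"z":0.005,"ax":0,"ay":0,"az":0,"claw":0.01},{"x":0,"y":0,"z":0.01,"ax":0,"ay":0,"az":0,"claw":0.01},{"x":0,"y":0,"z":0.02,"ax":0,"ay":0,"az":0,"claw":0.01},{"x":0,"y":0,"z":0.02,"ax":0,"ay":0,"az":0,"claw":0.01},{"x":0,"y":0,"z":0.02,"ax":0,"ay":0,"az":0,"claw":0.01},{"x":0,"y":0,"z":0.02,"ax":0,"ay":0,"az":0,"claw":0.01}]'
```

```text
time: 4.62
ee_pos: [672.3, -56.3, 7.1]
orientation: [0.0, 0.992, 0.123, 0.001]
force: [-0.4, -1.0, -0.2]
gripper_width: 24.7
time: 5.45
ee_pos: [671.7, -56.3, 103.0]
orientation: [-0.0, 0.992, 0.123, -0.0]
force: [-0.2, -0.3, -0.6]
gripper_width: 21.6
```

Gripped (21.6 mm ≈ block width). I'll take a look at the tray with an offset so the nippers don't obscure it.

```bash
python3 -m crank '[{"x":-0.003,"y":0.022,"z":0.02,"ax":0,"ay":0,"az":0,"claw":0.01},{"x":-0.003,"y":0.022,"z":0.02,"ax":0,"ay":0,"az":0,"claw":0.01},{"x":-0.003,"y":0.022,"z":0.02,"ax":0,"ay":0,"az":0,"claw":0.01},{"x":-0.003,"y":0.022,"z":0.02,"ax":0,"ay":0,"az":0,"claw":0.01},{"x":-0.003,"y":0.022,"z":0.02,"ax":0,"ay":0,"az":0,"claw":0.01},{"x":-0.003,"y":0.022,"z":0.02,"ax":0,"ay":0,"az":0,"claw":0.01},{"x":-0.003,"y":0.022,"z":0.02,"ax":0,"ay":0,"az":0,"claw":0.01},{"x":-0.003,"y":0.022,"z":0.02,"ax":0,"ay":0,"az":0,"claw":0.01},{"x":-0.003,"y":0.022,"z":0.02,"ax":0,"ay":0,"az":0,"claw":0.01},{"x":0,"y":0,"z":0,"ax":0,"ay":0,"az":0,"claw":0.01}]'
python3 - <<'E'
from h import *
snap('wrist');im,P,T,f,d,s=snap('wrist','w6.png');print(s['ee_pos'],s["orientation"].round(3),s["joints"].round(2))
np.savez("/tmp/w6",im=im,P=P,T=T,f=f,c=[d["cx"],d["cy"]])
i=im.astype(int);m=((i[...,2]>i[...,0]+18)&(i[...,2]<130)).astype(np.uint8)
n,l,st,c=cv2.connectedComponentsWithStats(m)
for k in range(1,n):
    if 15<=st[k,4]<400: print(c[k].round(0),st[k,4],np.nanmean(P[l==k],0).round(1),px(T,f,d,*c[k],18).round(1))
E
```

```text
time: 6.28
ee_pos: [644.6, 149.8, 287.5]
orientation: [-0.003, 0.992, 0.127, 0.004]
force: [0.1, 1.4, 0.4]
gripper_width: 21.2
[644.61891079 146.34473651 285.0888713 ] [-0.001  0.992  0.126  0.003] [ 0.13  0.47 -0.61  1.47  0.27  1.29 -0.25]
[214.  42.] 55 [492.5 257.9  16.7] [492.8 257.8]
[291.  49.] 47 [582.1 273.7  17.1] [582.2 273.6]
[214.  57.] 54 [494.7 242.3  16.6] [495.1 242.3]
[290.  63.] 49 [585.2 258.2  16.9] [585.2 258.1]
[215. 102.] 47 [504.2 191.   17. ] [504.5 191.1]
[288. 108.] 43 [594.4 206.8  17.2] [594.3 206.8]
[215. 128.] 43 [509.5 159.8  17. ] [509.8 160. ]
[290. 134.] 18 [603.1 176.   16.4] [603.1 176.2]
[215. 156.] 46 [515.6 124.4  16.4] [516.  124.8]
[312. 225.] 17 [ 6.63e+02  5.45e+01 -2.00e-01] [661.3  61.5]
[344. 236.] 79 [711.3  53.4   7.4] [709.2  57.5]
[296. 282.] 18 [661.6 -32.1  16.1] [661.4 -30.7]
[335. 282.] 16 [704.7  14.5  73.4] [717.  -16.4]
```

View pics/w6.png

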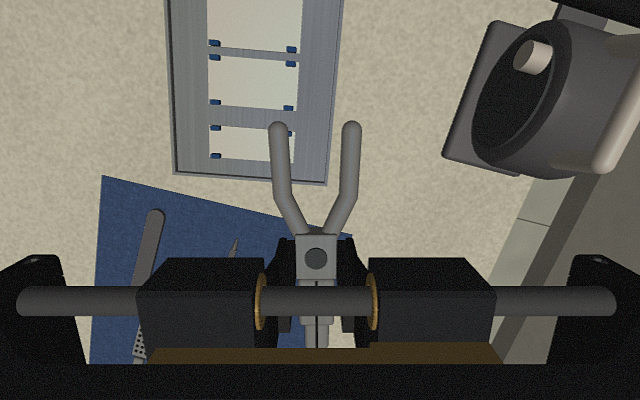

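Rack centres refined: wide (531,299), medium (544.5,224), narrow (557.5,149.5), axis 9.9°. The nippers are held square. I'll turn and move above the wide rack.

```bash
python3 -m crank '[{"x":-0.0057,"y":0.0077,"z":-0.01,"ax":0,"ay":0,"az":0.075,"claw":0.01},{"x":-0.0057,"y":0.0077,"z":-0.01,"ax":0,"ay":0,"az":0.075,"claw":0.01},{"x":-0.0057,"y":0.0077,"z":-0.01,"ax":0,"ay":0,"az":0.075,"claw":0.01},{"x":-0.0057,"y":0.0077,"z":-0.01,"ax":0,"ay":0,"az":0.075,"claw":0.01},{"x":-0.0057,"y":0.0077,"z":-0.01,"ax":0,"ay":0,"az":0.075,"claw":0.01},{"x":-0.0057,"y":0.0077,"z":-0.01,"ax":0,"ay":0,"az":0.075,"claw":0.01},{"x":-0.0057,"y":0.0077,"z":-0.01,"ax":0,"ay":0,"az":0.075,"claw":0.01},{"x":-0.0057,"y":0.0077,"z":-0.01,"ax":0,"ay":0,"az":0.075,"claw":0.01},{"x":-0.0057,"y":0.0077,"z":-0.01,"ax":0,"ay":0,"az":0.075,"claw":0.01},{"x":-0.0057,"y":0.0077,"z":-0.01,"ax":0,"ay":0,"az":0.075,"claw":0.01}]'
python3 -m crank '[{"x":-0.0057,"y":0.0077,"z":-0.01,"ax":0,"ay":0,"az":0.075,"claw":0.01},{"x":-0.0057,"y":0.0077,"z":-0.01,"ax":0,"ay":0,"az":0.075,"claw":0.01},{"x":-0.0057,"y":0.0077,"z":-0.01,"ax":0,"ay":0,"az":0.075,"claw":0.01},{"x":-0.0057,"y":0.0077,"z":-0.01,"ax":0,"ay":0,"az":0.075,"claw":0.01},{"x":-0.0057,"y":0.0077,"z":-0.01,"ax":0,"ay":0,"az":0.075,"claw":0.01},{"x":-0.0057,"y":0.0077,"z":-0.01,"ax":0,"ay":0,"az":0.075,"claw":0.01},{"x":-0.0057,"y":0.0077,"z":-0.01,"ax":0,"ay":0,"az":0.075,"claw":0.01},{"x":-0.0057,"y":0.0077,"z":-0.01,"ax":0,"ay":0,"az":0.075,"claw":0.01},{"x":-0.0057,"y":0.0077,"z":-0.01,"ax":0,"ay":0,"az":0.075,"claw":0.01},{"x":-0.0057,"y":0.0077,"z":-0.01,"ax":0,"ay":0,"az":0.0675,"claw":0.01}]'
cat >> h.py <<'E'
def pose(n=6):
    "mean of several readings, each after a camera call"
    A=[]
    for _ in range(n):
        vision.get_image("wrist"); s=sensors.read_state(); X=q2R(s["orientation"]); A.append([*s["ee_pos"],np.degrees(np.arctan2(X[1,0],X[0,0]))])
    print("tcp x y z jawdeg",np.mean(A[1:],0).round(2),"sd",np.std(A[1:],0).round(1),"w",round(s["gripper_width"],1),"F",s["force"].round(1),"tilt",np.degrees(np.arccos(-X[2,2])).round(2))
    return np.mean(A[1:],0)
E
python3 - <<'E'
from h import *
S=np.load("/tmp/w6.npz");d=dict(cx=S["c"][0],cy=S["c"][1]);T,f=S["T"],float(S["f"])
r=px(T,f,d,316,258,285+8);h=(px(T,f,d,278,128,285+3)+px(T,f,d,352,128,285+3))/2
print(r-[644.6,146.5],np.degrees(np.arctan2(*(h-r)[::-1])))
pose()
E
```

```text
time: 7.22
ee_pos: [587.6, 216.4, 179.7]
orientation: [0.0, 0.878, 0.478, -0.001]
force: [0.2, -0.1, -2.1]
gripper_width: 21.6
time: 8.05
ee_pos: [530.9, 293.4, 79.7]
orientation: [0.0, 0.645, 0.764, -0.001]
force: [0.3, 0.1, -1.1]
gripper_width: 21.6
[-1.6215201   3.85281096] 104.81955282391759
tcp x y z jawdeg [530.92 294.13  80.6   99.52] sd [1.2 0.2 1.  0.1] w 21.0 F [ 0.4 -0.9 -1.6] tilt 0.06
```

```bash
python3 -m crank '[{"x":0.0035,"y":0.0054,"z":-0.01,"ax":0,"ay":0,"az":0.007,"claw":0.01},{"x":0,"y":0,"z":-0.012,"ax":0,"ay":0,"az":0,"claw":0.01},{"x":0,"y":0,"z":-0.012,"ax":0,"ay":0,"az":0,"claw":0.01},{"x":0,"y":0,"z":-0.012,"ax":0,"ay":0,"az":0,"claw":0.01},{"x":0,"y":0,"z":-0.008,"ax":0,"ay":0,"az":0,"claw":0.01},{"x":0,"y":0,"z":-0.006,"ax":0,"ay":0,"az":0,"claw":0.01},{"x":0,"y":0,"z":-0.003,"ax":0,"ay":0,"az":0,"claw":0.01},{"x":0,"y":0,"z":-0.001,"ax":0,"ay":0,"az":0,"claw":0.01},{"x":0,"y":0,"z":-0.001,"ax":0,"ay":0,"az":0,"claw":0.01},{"x":0,"y":0,"z":-0.001,"ax":0,"ay":0,"az":0,"claw":0.01}]'
python3 - <<'E'
from h import *
pose();im,P,T,f,d,s=snap('wrist','w7.png');snap("side")
im2,P2,*_=snap('side');im3,*_=snap('scene')
a=cv2.resize(im2[190:310,140:310],None,fx=3,fy=3);b=cv2.resize(im3[130:230,330:470],(a.shape[1],a.shape[0]-0))
cv2.imwrite("pics/w7b.png",np.vstack([a,cv2.resize(im3[140:230,330:470],(510,240))])[:600,:,::-1])
E
```

```text
time: 9.18
ee_pos: [534.8, 301.4, 16.0]
orientation: [0.0, 0.643, 0.766, 0.001]
force: [-0.6, 0.3, -0.9]
gripper_width: 21.5
tcp x y z jawdeg [534.65 301.21  15.93 100.04] sd [0. 0. 0. 0.] w 21.0 F [ 0.2 -0.5 -0.5] tilt 0.03
```

View pics/w7b.png

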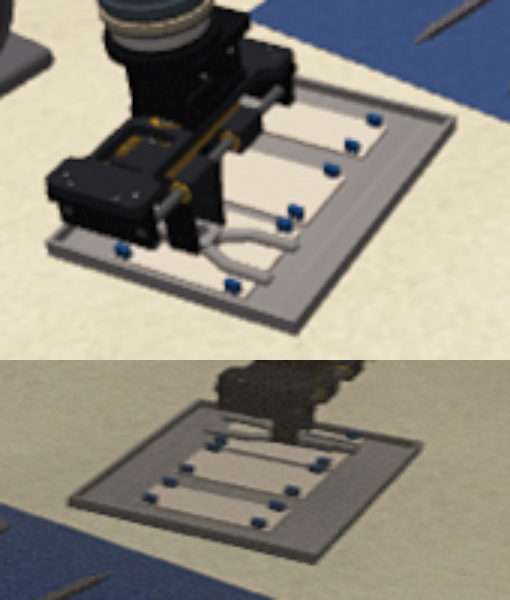

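The side view shows the nippers' handles between the wide bars, with no contact force yet. I'll lower a touch and release.

```bash
python3 -m crank '[{"x":0,"y":-0.0015,"z":-0.001,"ax":0,"ay":0,"az":0,"claw":0.01},{"x":0,"y":0,"z":-0.0008,"ax":0,"ay":0,"az":0,"claw":0.01},{"x":0,"y":0,"z":0,"ax":0,"ay":0,"az":0,"claw":0.01},{"x":0,"y":0,"z":0,"ax":0,"ay":0,"az":0,"claw":0.01},{"x":0,"y":0,"z":0,"ax":0,"ay":0,"az":0,"claw":0.04},{"x":0,"y":0,"z":0,"ax":0,"ay":0,"az":0,"claw":0.04},{"x":0,"y":0,"z":0,"ax":0,"ay":0,"az":0,"claw":0.04},{"x":0,"y":0,"z":0,"ax":0,"ay":0,"az":0,"claw":0.04},{"x":0,"y":0,"z":0,"ax":0,"ay":0,"az":0,"claw":0.04},{"x":0,"y":0,"z":0,"ax":0,"ay":0,"az":0,"claw":0.04}]'
python3 -m crank '[{"x":0,"y":0,"z":0.01,"ax":0,"ay":0,"az":0,"claw":0.04},{"x":0,"y":0,"z":0.02,"ax":0,"ay":0,"az":0,"claw":0.04},{"x":0,"y":0,"z":0.02,"ax":0,"ay":0,"az":0,"claw":0.04},{"x":0.004,"y":0,"z":0.03,"ax":0,"ay":0,"az":0,"claw":0.04},{"x":0.005,"y":0,"z":0.03,"ax":0,"ay":0,"az":0,"claw":0.04},{"x":0.005,"y":0,"z":0.03,"ax":0,"ay":0,"az":0,"claw":0.04},{"x":0.01,"y":0,"z":0.03,"ax":0,"ay":0,"az":0,"claw":0.04},{"x":0.01,"y":0,"z":0.02,"ax":0,"ay":0,"az":0,"claw":0.04},{"x":0.01,"y":0,"z":0.01,"ax":0,"ay":0,"az":0,"claw":0.04},{"x":0,"y":0,"z":0,"ax":0,"ay":0,"az":0,"claw":0.04}]'
python3 - <<'E'
from h import *
pose(3);im,P,T,f,d,s=snap('wrist','w8.png')
np.savez("/tmp/w8",im=im,P=P,T=T,f=f,c=[d["cx"],d["cy"]])
E
```

```text
time: 10.52
ee_pos: [534.4, 299.5, 13.6]
orientation: [-0.0, 0.643, 0.766, -0.0]
force: [-0.5, -0.5, -0.8]
gripper_width: 39.5
time: 11.35
ee_pos: [581.3, 300.3, 217.5]
orientation: [0.001, 0.643, 0.765, 0.003]
force: [0.5, -0.4, 0.9]
gripper_width: 40.2
tcp x y z jawdeg [577.69 299.38 213.38 100.05] sd [0.3 0.1 0.4 0. ] w 40.1 F [-1.2 -0.4 -0.4] tilt 0.11
```

View pics/w8.png

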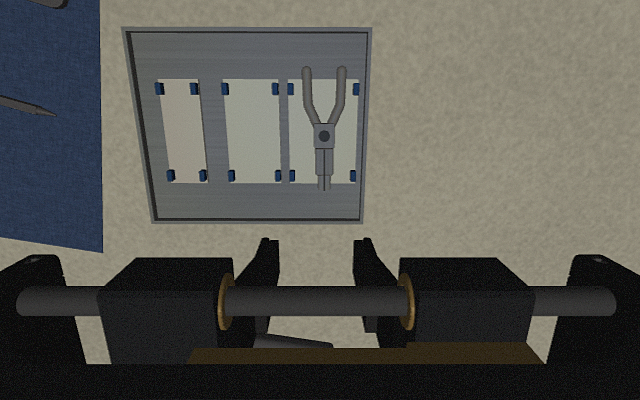

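The nippers lie in the wide rack, rivet at (324,136), plate spanning u 291–359. I'll check that numerically, and go to the rasp.

```bash
python3 -m crank '[{"x":-0.0075,"y":-0.032,"z":0,"ax":0,"ay":0,"az":-0.109,"claw":0.05},{"x":-0.0075,"y":-0.032,"z":0,"ax":0,"ay":0,"az":-0.109,"claw":0.05},{"x":-0.0075,"y":-0.032,"z":0,"ax":0,"ay":0,"az":-0.109,"claw":0.05},{"x":-0.0075,"y":-0.032,"z":0,"ax":0,"ay":0,"az":-0.109,"claw":0.05},{"x":-0.0075,"y":-0.032,"z":0,"ax":0,"ay":0,"az":-0.109,"claw":0.05},{"x":-0.0075,"y":-0.032,"z":0,"ax":0,"ay":0,"az":-0.109,"claw":0.05},{"x":-0.0075,"y":-0.032,"z":0,"ax":0,"ay":0,"az":-0.109,"claw":0.05},{"x":-0.0075,"y":-0.032,"z":0,"ax":0,"ay":0,"az":-0.109,"claw":0.05},{"x":-0.0075,"y":-0.032,"z":0,"ax":0,"ay":0,"az":-0.109,"claw":0.05},{"x":-0.0075,"y":-0.032,"z":0,"ax":0,"ay":0,"az":-0.109,"claw":0.05}]'
python3 -m crank '[{"x":-0.0075,"y":-0.032,"z":-0.02,"ax":0,"ay":0,"az":-0.109,"claw":0.05},{"x":-0.0075,"y":-0.032,"z":-0.02,"ax":0,"ay":0,"az":-0.109,"claw":0.05},{"x":-0.0075,"y":-0.032,"z":-0.02,"ax":0,"ay":0,"az":-0.109,"claw":0.05},{"x":-0.0075,"y":-0.032,"z":-0.02,"ax":0,"ay":0,"az":-0.109,"claw":0.05},{"x":-0.0075,"y":-0.032,"z":-0.02,"ax":0,"ay":0,"az":-0.109,"claw":0.05},{"x":-0.0075,"y":-0.032,"z":-0.02,"ax":0,"ay":0,"az":-0.109,"claw":0.05},{"x":-0.0075,"y":-0.032,"z":-0.02,"ax":0,"ay":0,"az":-0.109,"claw":0.05},{"x":0,"y":0,"z":0,"ax":0,"ay":0,"az":0,"claw":0.05},{"x":0,"y":0,"z":0,"ax":0,"ay":0,"az":0,"claw":0.05},{"x":0,"y":0,"z":0,"ax":0,"ay":0,"az":0,"claw":0.05}]'
python3 - <<'E'
from h import *
S=np.load("/tmp/w8.npz");d=dict(cx=S["c"][0],cy=S["c"][1]);T,f,P=S["T"],float(S["f"]),S["P"]
g=lambda u,v,z:px(T,f,d,u,v,z)
print("rivet",g(324,136,21),"bars",np.mean([g(291,89,18),g(356,89,18),g(291,176,18),g(353,176,18)],0),"handle mid",(g(307,71,14)+g(342,71,14))/2,"jaw",g(324,190,14),P[136,324])
pose(4);im,P,T,f,d,s=snap('wrist','w9.png')
np.savez("/tmp/w9",im=im,P=P,T=T,f=f,c=[d["cx"],d["cy"]])
E
```

```text
time: 12.38
ee_pos: [501.4, -21.6, 212.7]
orientation: [-0.0, 0.947, 0.32, -0.001]
force: [-0.7, 0.2, 0.2]
gripper_width: 49.8
time: 13.22
ee_pos: [450.6, -243.1, 73.3]
orientation: [-0.001, 0.999, -0.053, -0.001]
force: [-0.2, 0.4, -0.7]
gripper_width: 50.2
rivet [532.13841721 300.95506082] bars [530.79546651 299.39511502] handle mid [468.50237715 289.89422767] jaw [592.1589858  312.20073186] [532.28577007 301.01649328  19.56823324]
tcp x y z jawdeg [ 451.67 -242.86   74.31   -5.95] sd [0.1 0.2 0.1 0. ] w 50.0 F [-0.1  0.3  0.1] tilt 0.07
```

View pics/w9.png

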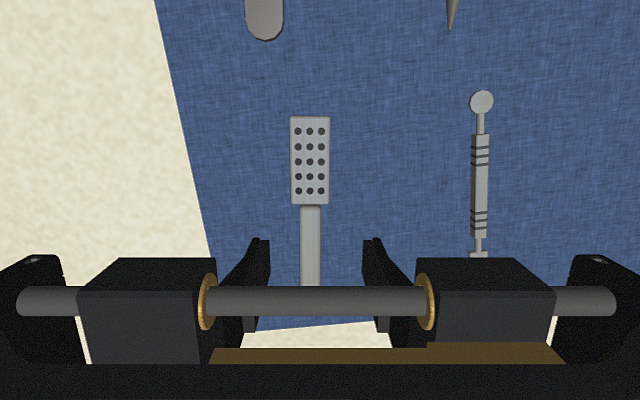

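Nippers are within 2 mm. In this view the rasp head's end is at (310,117), its neck at (310,205), and the pusher's spoon at (481,102), with a handle at u≈480, v 135–237.

Run:
```python
from h import *
S=np.load("/tmp/w9.npz");d=dict(cx=S["c"][0],cy=S["c"][1]);T,f,P=S["T"],float(S["f"]),S["P"]
g=lambda u,v,z:px(T,f,d,u,v,z)
def line(us,z):pass
a=g(310,117,9);b=g(310,205,9);ax=(a-b)/np.linalg.norm(a-b)
c=g(310.5,270,13)
print("len head",np.linalg.norm(a-b),"axis",np.degrees(np.arctan2(*ax[::-1])),"origin",a-75*ax,b-12*ax,"handlept",c, "ax a->c",np.degrees(np.arctan2(*(a-c)[::-1])))
h1,h2=g(480.5,135,9),g(480,237,9);print("pusher",h1,h2,(h1+h2)/2,np.linalg.norm(h1-h2),np.degrees(np.arctan2(*(h1-h2)[::-1])),P[180,480])
```

```text
len head 61.687605542788276 axis 83.69432008870203 origin [ 446.12517737 -247.1087891 ] [ 446.26932138 -245.80433453] handlept [ 442.49205564 -283.9920074 ] ax a->c 83.91921262593328
pusher [ 567.9038504  -196.42594902] [ 570.7642696  -272.10650653] [ 569.33406    -234.26622777] 75.73459436476162 92.16451859394382 [ 569.83954646 -228.60652791    7.06362108]
```

```bash
python3 -m crank '[{"x":-0.0054,"y":-0.0035,"z":-0.01,"ax":0,"ay":0,"az":0,"claw":0.05},{"x":0,"y":0,"z":-0.02,"ax":0,"ay":0,"az":0,"claw":0.05},{"x":0,"y":0,"z":-0.02,"ax":0,"ay":0,"az":0,"claw":0.05},{"x":0,"y":0,"z":-0.012,"ax":0,"ay":0,"az":0,"claw":0.05},{"x":0,"y":0,"z":-0.008,"ax":0,"ay":0,"az":0,"claw":0.05},{"x":0,"y":0,"z":0,"ax":0,"ay":0,"az":0,"claw":0.005},{"x":0,"y":0,"z":0,"ax":0,"ay":0,"az":0,"claw":0.005},{"x":0,"y":0,"z":0,"ax":0,"ay":0,"az":0,"claw":0.005},{"x":0,"y":0,"z":0,"ax":0,"ay":0,"az":0,"claw":0.005},{"x":0,"y":0,"z":0,"ax":0,"ay":0,"az":0,"claw":0.005}]'
python3 -m crank '[{"x":0,"y":0,"z":0,"ax":0,"ay":0,"az":0,"claw":0.005},{"x":0,"y":0,"z":0,"ax":0,"ay":0,"az":0,"claw":0.005},{"x":0,"y":0,"z":0,"ax":0,"ay":0,"az":0,"claw":0.005},{"x":0,"y":0,"z":0,"ax":0,"ay":0,"az":0,"claw":0.005},{"x":0,"y":0,"z":0.01,"ax":0,"ay":0,"az":0,"claw":0.005},{"x":0,"y":0,"z":0.02,"ax":0,"ay":0,"az":0,"claw":0.005},{"x":0,"y":0,"z":0.03,"ax":0,"ay":0,"az":0,"claw":0.005},{"x":0,"y":0,"z":0.03,"ax":0,"ay":0,"az":0,"claw":0.005},{"x":0,"y":0,"z":0.01,"ax":0,"ay":0,"az":0,"claw":0.005},{"x":0,"y":0,"z":0,"ax":0,"ay":0,"az":0,"claw":0.005}]'
python3 - <<'E'
from h import *
p=pose(4);im,P,T,f,d,s=snap('wrist','w10.png')
np.savez("/tmp/w10",im=im,P=P,T=T,f=f,c=[d["cx"],d["cy"]],p=p)
E
```

```text
time: 14.3
ee_pos: [446.1, -248.2, 4.6]
orientation: [0.0, 0.999, -0.053, 0.001]
force: [-0.2, -0.7, -0.4]
gripper_width: 24.7
time: 15.13
ee_pos: [447.1, -248.7, 106.5]
orientation: [0.001, 0.999, -0.054, 0.003]
force: [0.7, -0.4, -1.3]
gripper_width: 15.7
tcp x y z jawdeg [ 444.42 -247.63  102.7    -6.14] sd [0.3 0.2 0.5 0. ] w 16.0 F [ 1.   0.6 -0.9] tilt 0.19
```

View pics/w10.png

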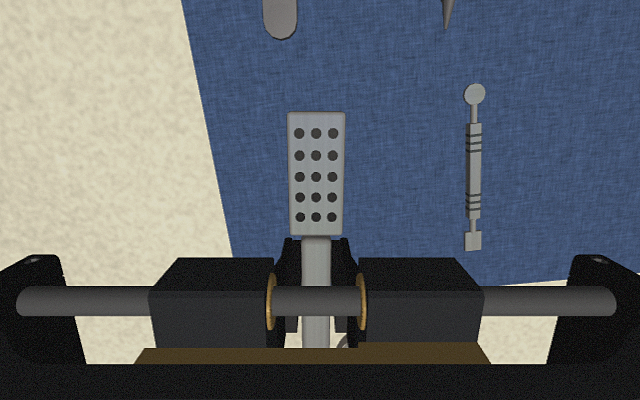

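Rasp is held squarely. Compute its offset in the grip, then carry it.

```bash
python3 - <<'E'
from h import *
S=np.load("/tmp/w10.npz");d=dict(cx=S["c"][0],cy=S["c"][1]);T,f,P,p=S["T"],float(S["f"]),S["P"],S["p"]
g=lambda u,v,z:px(T,f,d,u,v,z)
print("depth z head end/neck",np.nanmedian(P[118:123,306:326,2]),np.nanmedian(P[226:232,306:326,2]))
a=g(316,112,106);b=g(316,236,106);x=(a-b)/np.linalg.norm(a-b);print("origin-tcp",a-75*x-p[:2],np.linalg.norm(a-b),np.degrees(np.arctan2(*x[::-1])),p)
h1,h2=g(475,123,9),g(473.5,219,9);print("pusher",(h1+h2)/2,np.linalg.norm(h1-h2),np.degrees(np.arctan2(*(h1-h2)[::-1])))
E
python3 -m crank '[{"x":0.0055,"y":0.0262,"z":0,"ax":0,"ay":0,"az":0.103,"claw":0.005},{"x":0.0055,"y":0.0262,"z":0,"ax":0,"ay":0,"az":0.103,"claw":0.005},{"x":0.0055,"y":0.0262,"z":0,"ax":0,"ay":0,"az":0.103,"claw":0.005},{"x":0.0055,"y":0.0262,"z":0,"ax":0,"ay":0,"az":0.103,"claw":0.005},{"x":0.0055,"y":0.0262,"z":0,"ax":0,"ay":0,"az":0.103,"claw":0.005},{"x":0.0055,"y":0.0262,"z":0,"ax":0,"ay":0,"az":0.103,"claw":0.005},{"x":0.0055,"y":0.0262,"z":0,"ax":0,"ay":0,"az":0.103,"claw":0.005},{"x":0.0055,"y":0.0262,"z":0,"ax":0,"ay":0,"az":0.103,"claw":0.005},{"x":0.0055,"y":0.0262,"z":0,"ax":0,"ay":0,"az":0.103,"claw":0.005},{"x":0.0055,"y":0.0262,"z":0,"ax":0,"ay":0,"az":0.103,"claw":0.005}]'
python3 -m crank '[{"x":0.0055,"y":0.0262,"z":0,"ax":0,"ay":0,"az":0.103,"claw":0.005},{"x":0.0055,"y":0.0262,"z":0,"ax":0,"ay":0,"az":0.103,"claw":0.005},{"x":0.0055,"y":0.0262,"z":0,"ax":0,"ay":0,"az":0.103,"claw":0.005},{"x":0.0055,"y":0.0262,"z":0,"ax":0,"ay":0,"az":0.103,"claw":0.005},{"x":0.0055,"y":0.0262,"z":0,"ax":0,"ay":0,"az":0.103,"claw":0.005},{"x":0.0055,"y":0.0262,"z":0,"ax":0,"ay":0,"az":0.103,"claw":0.005},{"x":0.0055,"y":0.0262,"z":0,"ax":0,"ay":0,"az":0.103,"claw":0.005},{"x":0.0055,"y":0.0262,"z":-0.02,"ax":0,"ay":0,"az":0.103,"claw":0.005},{"x":0,"y":0,"z":-0.02,"ax":0,"ay":0,"az":0,"claw":0.005},{"x":0,"y":0,"z":0,"ax":0,"ay":0,"az":0,"claw":0.005}]'
python3 -c "
from h import *
pose(6)"
```

```text
depth z head end/neck 105.13506879795383 104.993511663313
origin-tcp [-0.89804768  1.72321683] 61.95950329452117 83.84085364864072 [ 444.41852679 -247.63138205  102.6978735    -6.13830473]
pusher [ 569.48968637 -234.65127974] 77.44656051777727 91.05686721590736
time: 16.22
ee_pos: [499.8, 15.4, 102.5]
orientation: [-0.001, 0.894, 0.448, -0.001]
force: [0.3, -0.4, -0.9]
gripper_width: 15.3
time: 17.05
ee_pos: [541.3, 223.8, 58.9]
orientation: [-0.003, 0.641, 0.768, -0.004]
force: [-0.5, -1.7, -2.1]
gripper_width: 15.4
tcp x y z jawdeg [544.57 222.87  63.68 100.03] sd [0.7 0.1 0.9 0. ] w 15.4 F [-0.1 -0.6 -0.3] tilt 0.08
```

```bash
python3 -m crank '[{"x":0.0015,"y":0.0018,"z":-0.01,"ax":0,"ay":0,"az":0,"claw":0.005},{"x":0,"y":0,"z":-0.012,"ax":0,"ay":0,"az":0,"claw":0.005},{"x":0,"y":0,"z":-0.01,"ax":0,"ay":0,"az":0,"claw":0.005},{"x":0,"y":0,"z":-0.008,"ax":0,"ay":0,"az":0,"claw":0.005},{"x":0,"y":0,"z":-0.006,"ax":0,"ay":0,"az":0,"claw":0.005},{"x":0,"y":0,"z":-0.003,"ax":0,"ay":0,"az":0,"claw":0.005},{"x":0,"y":0,"z":-0.001,"ax":0,"ay":0,"az":0,"claw":0.005},{"x":0,"y":0,"z":-0.001,"ax":0,"ay":0,"az":0,"claw":0.005},{"x":0,"y":0,"z":0,"ax":0,"ay":0,"az":0,"claw":0.005},{"x":0,"y":0,"z":0,"ax":0,"ay":0,"az":0,"claw":0.005}]'
python3 -c "
from h import *
pose(6)"
```

```text
time: 18.18
ee_pos: [546.3, 225.7, 13.2]
orientation: [0.0, 0.642, 0.767, 0.0]
force: [-0.0, 0.6, -1.0]
gripper_width: 15.1
tcp x y z jawdeg [546.24 225.56  13.06 100.09] sd [0.1 0.1 0.1 0. ] w 15.8 F [ 1.   0.  -0.5] tilt 0.01
```

```bash
python3 -m crank '[{"x":0,"y":-0.0006,"z":-0.0006,"ax":0,"ay":0,"az":0,"claw":0.005},{"x":0,"y":0,"z":0,"ax":0,"ay":0,"az":0,"claw":0.005},{"x":0,"y":0,"z":0,"ax":0,"ay":0,"az":0,"claw":0.034},{"x":0,"y":0,"z":0,"ax":0,"ay":0,"az":0,"claw":0.034},{"x":0,"y":0,"z":0,"ax":0,"ay":0,"az":0,"claw":0.034},{"x":0,"y":0,"z":0,"ax":0,"ay":0,"az":0,"claw":0.034},{"x":0,"y":0,"z":0,"ax":0,"ay":0,"az":0,"claw":0.034},{"x":0,"y":0,"z":0.01,"ax":0,"ay":0,"az":0,"claw":0.034},{"x":0,"y":0,"z":0.02,"ax":0,"ay":0,"az":0,"claw":0.034},{"x":0,"y":0,"z":0.02,"ax":0,"ay":0,"az":0,"claw":0.034}]'
python3 -m crank '[{"x":0.005,"y":0,"z":0.03,"ax":0,"ay":0,"az":0,"claw":0.04},{"x":0.005,"y":0,"z":0.03,"ax":0,"ay":0,"az":0,"claw":0.04},{"x":0.005,"y":0,"z":0.03,"ax":0,"ay":0,"az":0,"claw":0.04},{"x":0.005,"y":0,"z":0.03,"ax":0,"ay":0,"az":0,"claw":0.04},{"x":0.005,"y":0,"z":0.02,"ax":0,"ay":0,"az":0,"claw":0.04},{"x":0.005,"y":0,"z":0.01,"ax":0,"ay":0,"az":0,"claw":0.04},{"x":0,"y":0,"z":0,"ax":0,"ay":0,"az":0,"claw":0.04},{"x":0,"y":0,"z":0,"ax":0,"ay":0,"az":0,"claw":0.04},{"x":0,"y":0,"z":0,"ax":0,"ay":0,"az":0,"claw":0.04},{"x":0,"y":0,"z":0,"ax":0,"ay":0,"az":0,"claw":0.04}]'
python3 - <<'E'
from h import *
pose(3);im,P,T,f,d,s=snap('wrist','w11.png')
np.savez("/tmp/w11",im=im,P=P,T=T,f=f,c=[d["cx"],d["cy"]])
E
```

```text
time: 19.32
ee_pos: [545.5, 224.8, 62.8]
orientation: [-0.001, 0.642, 0.767, -0.001]
force: [-0.5, -0.2, 0.1]
gripper_width: 34.2
time: 20.15
ee_pos: [575.0, 224.3, 210.3]
orientation: [-0.001, 0.642, 0.767, -0.002]
force: [-0.2, 0.8, 0.1]
gripper_width: 40.2
tcp x y z jawdeg [575.34 224.67 210.94 100.13] sd [0.1 0.  0.1 0. ] w 40.1 F [-0.3 -0.2 -0.2] tilt 0.11
```

View pics/w11.png

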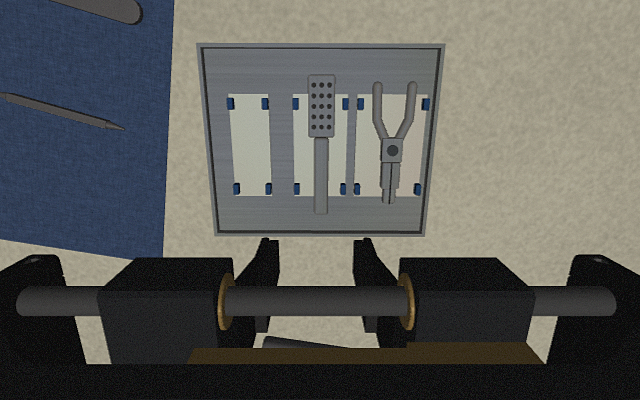

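Rasp is centred in the medium rack (bars at u 295/346, rasp at 321). Now the pusher at about (569.5,-234.5), 91.4°.

```bash
python3 -m crank '[{"x":0,"y":-0.0287,"z":0,"ax":0,"ay":0,"az":-0.1076,"claw":0.045},{"x":0,"y":-0.0287,"z":0,"ax":0,"ay":0,"az":-0.1076,"claw":0.045},{"x":0,"y":-0.0287,"z":0,"ax":0,"ay":0,"az":-0.1076,"claw":0.045},{"x":0,"y":-0.0287,"z":0,"ax":0,"ay":0,"az":-0.1076,"claw":0.045},{"x":0,"y":-0.0287,"z":0,"ax":0,"ay":0,"az":-0.1076,"claw":0.045},{"x":0,"y":-0.0287,"z":0,"ax":0,"ay":0,"az":-0.1076,"claw":0.045},{"x":0,"y":-0.0287,"z":0,"ax":0,"ay":0,"az":-0.1076,"claw":0.045},{"x":0,"y":-0.0287,"z":0,"ax":0,"ay":0,"az":-0.1076,"claw":0.045},{"x":0,"y":-0.0287,"z":0,"ax":0,"ay":0,"az":-0.1076,"claw":0.045},{"x":0,"y":-0.0287,"z":0,"ax":0,"ay":0,"az":-0.1076,"claw":0.045}]'
python3 -m crank '[{"x":-0.001,"y":-0.0287,"z":-0.025,"ax":0,"ay":0,"az":-0.1076,"claw":0.045},{"x":-0.001,"y":-0.0287,"z":-0.025,"ax":0,"ay":0,"az":-0.1076,"claw":0.045},{"x":-0.001,"y":-0.0287,"z":-0.025,"ax":0,"ay":0,"az":-0.1076,"claw":0.045},{"x":-0.001,"y":-0.0287,"z":-0.025,"ax":0,"ay":0,"az":-0.1076,"claw":0.045},{"x":-0.001,"y":-0.0287,"z":-0.025,"ax":0,"ay":0,"az":-0.1076,"claw":0.045},{"x":-0.001,"y":-0.0287,"z":-0.025,"ax":0,"ay":0,"az":-0.1076,"claw":0.045},{"x":0,"y":0,"z":0,"ax":0,"ay":0,"az":0,"claw":0.045},{"x":0,"y":0,"z":0,"ax":0,"ay":0,"az":0,"claw":0.045},{"x":0,"y":0,"z":0,"ax":0,"ay":0,"az":0,"claw":0.045},{"x":0,"y":0,"z":0,"ax":0,"ay":0,"az":0,"claw":0.045}]'
python3 - <<'E'
from h import *
p=pose(4);im,P,T,f,d,s=snap('wrist','w12.png')
np.savez("/tmp/w12",im=im,P=P,T=T,f=f,c=[d["cx"],d["cy"]],p=p)
E
```

```text
time: 21.18
ee_pos: [575.7, -63.4, 212.0]
orientation: [-0.0, 0.945, 0.327, -0.0]
force: [-0.2, -0.3, 1.0]
gripper_width: 45.0
time: 22.02
ee_pos: [571.2, -232.5, 63.2]
orientation: [-0.0, 1.0, 0.014, 0.001]
force: [0.6, 0.9, -0.3]
gripper_width: 45.0
tcp x y z jawdeg [ 570.94 -233.05   63.24    1.59] sd [0.1 0.2 0.1 0. ] w 45.0 F [-0.2 -0.6  0.3] tilt 0.09
```

View pics/w12.png

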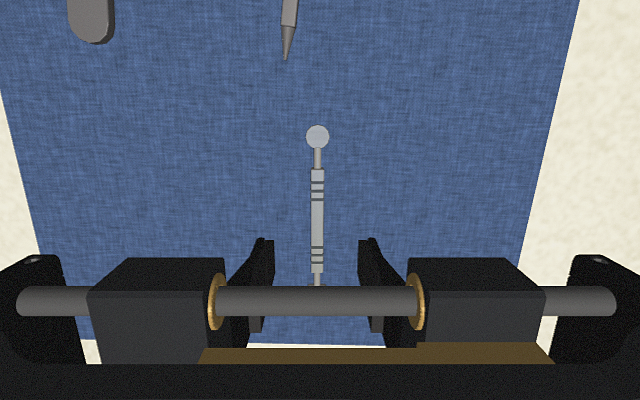

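The pusher is centred between the fingers (u=317, handle v 169–273). Grasp it.

```bash
python3 - <<'E'
from h import *
S=np.load("/tmp/w12.npz");d=dict(cx=S["c"][0],cy=S["c"][1]);T,f,p=S["T"],float(S["f"]),S["p"]
print((px(T,f,d,317,169,9)+px(T,f,d,317,273,9))/2-p[:2])
E
python3 -m crank '[{"x":-0.0008,"y":-0.0015,"z":-0.012,"ax":0,"ay":0,"az":0,"claw":0.045},{"x":0,"y":0,"z":-0.012,"ax":0,"ay":0,"az":0,"claw":0.045},{"x":0,"y":0,"z":-0.012,"ax":0,"ay":0,"az":0,"claw":0.045},{"x":0,"y":0,"z":-0.012,"ax":0,"ay":0,"az":0,"claw":0.045},{"x":0,"y":0,"z":-0.008,"ax":0,"ay":0,"az":0,"claw":0.045},{"x":0,"y":0,"z":-0.0035,"ax":0,"ay":0,"az":0,"claw":0.03},{"x":0,"y":0,"z":0,"ax":0,"ay":0,"az":0,"claw":0.03},{"x":0,"y":0,"z":0,"ax":0,"ay":0,"az":0,"claw":0.002},{"x":0,"y":0,"z":0,"ax":0,"ay":0,"az":0,"claw":0.002},{"x":0,"y":0,"z":0,"ax":0,"ay":0,"az":0,"claw":0.002}]'
python3 -m crank '[{"x":0,"y":0,"z":0,"ax":0,"ay":0,"az":0,"claw":0.002},{"x":0,"y":0,"z":0,"ax":0,"ay":0,"az":0,"claw":0.002},{"x":0,"y":0,"z":0,"ax":0,"ay":0,"az":0,"claw":0.002},{"x":0,"y":0,"z":0,"ax":0,"ay":0,"az":0,"claw":0.002},{"x":0,"y":0,"z":0,"ax":0,"ay":0,"az":0,"claw":0.002},{"x":0,"y":0,"z":0.01,"ax":0,"ay":0,"az":0,"claw":0.002},{"x":0,"y":0,"z":0.02,"ax":0,"ay":0,"az":0,"claw":0.002},{"x":0,"y":0,"z":0.03,"ax":0,"ay":0,"az":0,"claw":0.002},{"x":0,"y":0,"z":0.03,"ax":0,"ay":0,"az":0,"claw":0.002},{"x":0,"y":0,"z":0.01,"ax":0,"ay":0,"az":0,"claw":0.002}]'
python3 - <<'E'
from h import *
p=pose(4);im,P,T,f,d,s=snap('wrist','w13.png')
np.savez("/tmp/w13",im=im,P=P,T=T,f=f,c=[d["cx"],d["cy"]],p=p)
E
```

```text
[-0.06993333 -1.44581061]
time: 23.1
ee_pos: [569.5, -235.9, 3.0]
orientation: [0.0, 1.0, 0.013, 0.0]
force: [-0.1, -0.7, -0.1]
gripper_width: 19.5
time: 23.93
ee_pos: [571.6, -236.1, 107.5]
orientation: [0.001, 1.0, 0.013, 0.003]
force: [-0.3, -0.1, 0.5]
gripper_width: 8.5
tcp x y z jawdeg [ 569.49 -236.    103.59    1.45] sd [1.  0.2 1.4 0. ] w 8.3 F [ 0.1 -0.8 -0.9] tilt 0.08
```

View pics/w13.png

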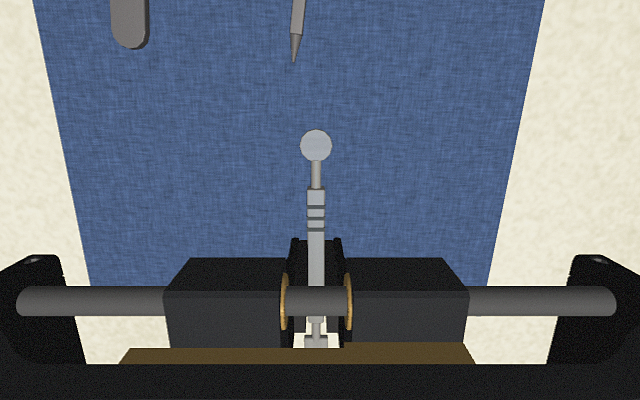

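Pusher held straight (8.3 mm). Carry it to the narrow rack.

```bash
python3 -m crank '[{"x":-0.0006,"y":0.0241,"z":0,"ax":0,"ay":0,"az":0.1074,"claw":0.002},{"x":-0.0006,"y":0.0241,"z":0,"ax":0,"ay":0,"az":0.1074,"claw":0.002},{"x":-0.0006,"y":0.0241,"z":0,"ax":0,"ay":0,"az":0.1074,"claw":0.002},{"x":-0.0006,"y":0.0241,"z":0,"ax":0,"ay":0,"az":0.1074,"claw":0.002},{"x":-0.0006,"y":0.0241,"z":0,"ax":0,"ay":0,"az":0.1074,"claw":0.002},{"x":-0.0006,"y":0.0241,"z":0,"ax":0,"ay":0,"az":0.1074,"claw":0.002},{"x":-0.0006,"y":0.0241,"z":0,"ax":0,"ay":0,"az":0.1074,"claw":0.002},{"x":-0.0006,"y":0.0241,"z":0,"ax":0,"ay":0,"az":0.1074,"claw":0.002},{"x":-0.0006,"y":0.0241,"z":0,"ax":0,"ay":0,"az":0.1074,"claw":0.002},{"x":-0.0006,"y":0.0241,"z":0,"ax":0,"ay":0,"az":0.1074,"claw":0.002}]'
python3 -m crank '[{"x":-0.0006,"y":0.0241,"z":0,"ax":0,"ay":0,"az":0.1074,"claw":0.002},{"x":-0.0006,"y":0.0241,"z":0,"ax":0,"ay":0,"az":0.1074,"claw":0.002},{"x":-0.0006,"y":0.0241,"z":0,"ax":0,"ay":0,"az":0.1074,"claw":0.002},{"x":-0.0006,"y":0.0241,"z":0,"ax":0,"ay":0,"az":0.1074,"claw":0.002},{"x":-0.0006,"y":0.0241,"z":0,"ax":0,"ay":0,"az":0.1074,"claw":0.002},{"x":-0.0006,"y":0.0241,"z":-0.02,"ax":0,"ay":0,"az":0.1074,"claw":0.002},{"x":0,"y":0,"z":-0.02,"ax":0,"ay":0,"az":0,"claw":0.002},{"x":0,"y":0,"z":0,"ax":0,"ay":0,"az":0,"claw":0.002},{"x":0,"y":0,"z":0,"ax":0,"ay":0,"az":0,"claw":0.002},{"x":0,"y":0,"z":0,"ax":0,"ay":0,"az":0,"claw":0.002}]'
python3 -c "
from h import *
pose(6)"
```

```text
time: 25.02
ee_pos: [561.8, 6.1, 100.8]
orientation: [-0.001, 0.851, 0.525, -0.001]
force: [0.4, -0.2, -0.3]
gripper_width: 8.6
time: 25.85
ee_pos: [559.6, 148.9, 62.3]
orientation: [-0.0, 0.644, 0.765, -0.001]
force: [1.2, 0.7, 0.5]
gripper_width: 8.2
tcp x y z jawdeg [560.28 149.16  63.42  99.83] sd [0.1 0.1 0.1 0. ] w 8.5 F [-0.4 -0.2 -0.5] tilt 0.07
```

```bash
python3 -m crank '[{"x":-0.0012,"y":0.0005,"z":-0.01,"ax":0,"ay":0,"az":0,"claw":0.002},{"x":0,"y":0,"z":-0.012,"ax":0,"ay":0,"az":0,"claw":0.002},{"x":0,"y":0,"z":-0.01,"ax":0,"ay":0,"az":0,"claw":0.002},{"x":0,"y":0,"z":-0.008,"ax":0,"ay":0,"az":0,"claw":0.002},{"x":0,"y":0,"z":-0.006,"ax":0,"ay":0,"az":0,"claw":0.002},{"x":0,"y":0,"z":-0.003,"ax":0,"ay":0,"az":0,"claw":0.002},{"x":0,"y":0,"z":-0.001,"ax":0,"ay":0,"az":0,"claw":0.002},{"x":0,"y":0,"z":-0.001,"ax":0,"ay":0,"az":0,"claw":0.002},{"x":0,"y":0,"z":0,"ax":0,"ay":0,"az":0,"claw":0.002},{"x":0,"y":0,"z":0,"ax":0,"ay":0,"az":0,"claw":0.002}]'
python3 -c "
from h import *
pose(6)"
```

```text
time: 26.98
ee_pos: [558.7, 150.4, 12.0]
orientation: [0.0, 0.643, 0.766, 0.0]
force: [0.5, -0.8, -0.4]
gripper_width: 8.4
tcp x y z jawdeg [558.66 150.33  11.97  99.91] sd [0.1 0.  0.1 0. ] w 8.4 F [-0.2  0.  -0.1] tilt 0.02
```

```bash
python3 -m crank '[{"x":0.0003,"y":-0.0006,"z":-0.0007,"ax":0,"ay":0,"az":0,"claw":0.002},{"x":0,"y":0,"z":0,"ax":0,"ay":0,"az":0,"claw":0.002},{"x":0,"y":0,"z":0,"ax":0,"ay":0,"az":0,"claw":0.026},{"x":0,"y":0,"z":0,"ax":0,"ay":0,"az":0,"claw":0.026},{"x":0,"y":0,"z":0,"ax":0,"ay":0,"az":0,"claw":0.026},{"x":0,"y":0,"z":0,"ax":0,"ay":0,"az":0,"claw":0.026},{"x":0,"y":0,"z":0,"ax":0,"ay":0,"az":0,"claw":0.026},{"x":0,"y":0,"z":0.01,"ax":0,"ay":0,"az":0,"claw":0.026},{"x":0,"y":0,"z":0.02,"ax":0,"ay":0,"az":0,"claw":0.026},{"x":0,"y":0,"z":0.02,"ax":0,"ay":0,"az":0,"claw":0.026}]'
python3 -m crank '[{"x":0.005,"y":0.005,"z":0.03,"ax":0,"ay":0,"az":0,"claw":0.04},{"x":0.005,"y":0.01,"z":0.03,"ax":0,"ay":0,"az":0,"claw":0.04},{"x":0.005,"y":0.01,"z":0.03,"ax":0,"ay":0,"az":0,"claw":0.04},{"x":0.005,"y":0.01,"z":0.03,"ax":0,"ay":0,"az":0,"claw":0.04},{"x":0.005,"y":0.01,"z":0.02,"ax":0,"ay":0,"az":0,"claw":0.04},{"x":0.005,"y":0.005,"z":0.01,"ax":0,"ay":0,"az":0,"claw":0.04},{"x":0,"y":0,"z":0,"ax":0,"ay":0,"az":0,"claw":0.04},{"x":0,"y":0,"z":0,"ax":0,"ay":0,"az":0,"claw":0.04},{"x":0,"y":0,"z":0,"ax":0,"ay":0,"az":0,"claw":0.04},{"x":0,"y":0,"z":0,"ax":0,"ay":0,"az":0,"claw":0.04}]'
python3 - <<'E'
from h import *
pose(3);im,P,T,f,d,s=snap('wrist','w14.png')
np.savez("/tmp/w14",im=im,P=P,T=T,f=f,c=[d["cx"],d["cy"]])
snap("scene","scene_end.png")
cv2.imwrite("pics/w14c.png",cv2.resize(im[30:250,170:470],None,fx=2.6,fy=2.6)[:,:,::-1])
E
```

```text
time: 28.12
ee_pos: [558.2, 149.7, 61.6]
orientation: [-0.001, 0.643, 0.766, -0.0]
force: [0.5, -0.2, 0.4]
gripper_width: 25.8
time: 28.95
ee_pos: [587.9, 198.5, 209.6]
orientation: [-0.0, 0.644, 0.765, -0.001]
force: [0.0, -0.1, -0.2]
gripper_width: 40.0
tcp x y z jawdeg [588.26 198.91 209.96  99.89] sd [0.1 0.1 0.1 0. ] w 39.9 F [-0.4 -0.3 -1.5] tilt 0.1
```

View pics/w14c.png

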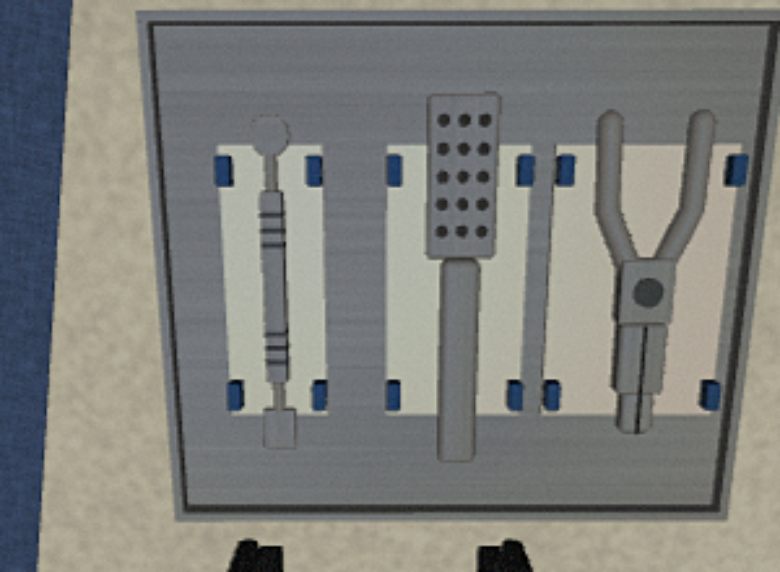

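View pics/scene_end.png

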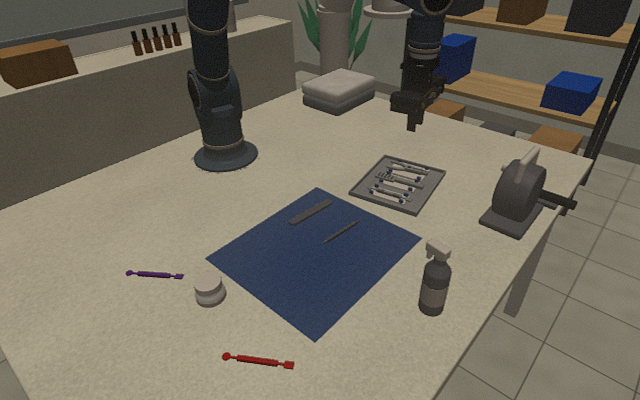

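All three tools lie centred between their bars, and the board, stick, jar and coloured decoys look unmoved. Handing in.

```bash
python3 -c "
from plant import job_done
print(job_done())"
```

```text
the job is handed in; nothing more can be done
None
```

The nippers, foot rasp and cuticle pusher are in the wide, medium and narrow racks, placed in that order, and the job was handed in at about 29 s on the robot clock.

- **Nippers:** measured after release, the rivet was about 2 mm from the rack centre.
- **Rasp and pusher:** I checked these only by eye in the last wrist picture. Both looked centred between their bars to about 1–2 mm and lying on the plate.
- **Other items:** in the last scene picture the emery board, stick, cream jar and coloured decoys look where they were at the start.
- **Forces:** the wrist force readings stayed under about 3 N.

No check failed or disagreed. One early set of rows was refused because keys were missing, and it moved nothing. I viewed 16 pictures, the most the viewer shows and more than the planned 12.

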